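# Load a wax pallet into the set-up dock and hold the block square in its corner

### The job

At the jeweller's bench, slide the pallet with the green wax block riding on it all the way into the dark set-up dock, until the pallet meets the end wall. Then push the block along the pallet into the corner of the two brass stops, one end flat against the end stop and a long side flat against the side stop, sitting flat on the pallet, and finish while still holding it pressed firmly against both stops at once. Do not let the block fall off onto the bench, and leave the bur stand, gem box, little jar and ring dish where they are.

Things in the scene. Friction and masses are not known exactly. Their poses are not given: they have to be found in the camera images.
- dock: Dark steel slotted holder fixed to the bench, about 160 x 130 mm. Origin: on the bench, under the centre of the home pallet. x points from the mouth inwards (the way the pallet goes in), y left of that. No floor: the pallet slides on the bench. Two rails 11 mm high, inner faces y = -52 and +52, x = -30 to +92. End wall's face at x = +80 stops the pallet's front edge. Axes in mm.
- dock_mouth (a point): Middle of the dock's mouth, on the bench at dock x = -65, y = 0; axes as the dock's. From here the walls, 11 mm high, funnel from about 127 mm apart to 104 mm at x = -30. From there on the pallet runs under a flat lip (over the left rail, y = +46 to +64, z = 11 to 15 mm) and under the brass stops, with 3 mm to spare in height.
- end_stop: Rigid brass bar across the dock's end, fixed to it, 20 x 92 mm, z = 11 to 17 mm above the bench, so it reaches 8 mm in over the home pallet and stands 9 mm above its top. Origin: on the bench under the middle of its working face, which looks to the dock's -x and lies at dock x = +72. Axes as the dock's.
- side_stop: Rigid brass bar along the dock's right side, fixed to it, 122 x 18 mm (dock x = -30 to +92), z = 11 to 17 mm above the bench. Origin: on the bench under the middle of its working face, which looks to the dock's +y and lies at dock y = -46. Axes as the dock's.
- pallet: Loose polished, slippery aluminium plate 160 x 100 x 8 mm (x, y, z), about 0.35 kg, on the bench with the block on it. Origin: centre of its underside. x points to its front edge, which enters the dock first. At its rear stands an orange fin: x = -80 to -55, 10 mm thick along y, z = 8 to 50 mm; pinch it across y from above. Home when its frame coincides with the dock's.
- pallet_grip (a point): The grip point of the pallet's orange fin, at x = -67.5, y = 0, z = 35 mm of the pallet; axes as the pallet's.
- wax_block: Loose green block 60 x 50 x 36 mm (x, y, z), about 0.11 kg, standing on the pallet lengthwise, turned up to 17 degrees. Origin: centre of its underside, 8 mm above the bench. x is its long axis. Pinched across the 50 mm in its upper part, with fingertips above 19 mm, the fingers pass over the 17 mm high stops. In the corner its origin is at dock x = +42, y = -21.
- bur_stand: Round blue stepped stand with steel burs, 120 mm across, 110 mm high; leave it alone. Origin: centre of its underside.
- gem_box: White square gem box 50 x 50 x 19 mm; leave it alone. Origin: centre of its underside.
- flux_jar: Little amber jar with a white cap, 36 mm across, 38 mm high; leave it alone. Origin: centre of its underside.
- ring_dish: Terracotta coloured open dish 80 x 100 x 18 mm with rings in it; leave it alone. Origin: centre of its underside.
Not all that is in view belongs to the job. Of the things like the pallet, leave any that is turquoise; of the rest the larger one is meant.

How it is judged (in metres and radians):
On the way:
1. the pallet is fully home in the dock with the wax block standing on it (x of pallet in the frame of dock above -0.004 m and y of pallet in the frame of dock between -0.005 and 0.005 m and z of pallet in the frame of dock between -0.003 and 0.004 m and angle between the x axis of pallet and the x axis of dock, either way round below 0.06 rad and z of wax_block in the frame of pallet between 0.005 and 0.012 m and angle between wax_block's own z axis and vertical below 0.06 rad), for 0.2 s.
At the end, for the whole second after the job is handed in: Pallet home in the dock (4 mm to the end wall, 5 mm sideways, 0.06 rad); block flat on it, within 2.5 mm of the corner and 0.04 rad of square; the robot presses it with over 1 N on the end stop and over 1 N on the side stop through the last second (all of step 1 and contact force between wax_block and end_stop above 1 N and contact force between wax_block and side_stop above 1 N and angle between the x axis of wax_block and the x axis of dock, either way round below 0.04 rad and x of wax_block in the frame of dock above 0.0395 m and y of wax_block in the frame of dock below -0.0185 m and contact force between any of the fingers, the arm and wax_block above 1 N); the arm keeps its last pose, push and grip.
It fails at once if the wax block falls off onto the bench (height (world z) of wax_block below 0.003 m).
It fails at once if the bur stand is disturbed (moved more than 20 mm) (distance of bur_stand from where it was at the start of the episode above 0.02 m).
It fails at once if the gem box is disturbed (moved more than 20 mm) (distance of gem_box from where it was at the start of the episode above 0.02 m).
It fails at once if the flux jar is disturbed (moved more than 20 mm) (distance of flux_jar from where it was at the start of the episode above 0.02 m).
It fails at once if the ring dish is disturbed (moved more than 20 mm) (distance of ring_dish from where it was at the start of the episode above 0.02 m).
It also fails if it takes over 64 s, if anything falls off the work surface, if the arm or the gripper's body presses on something with over 40 N, if the wrist force passes 120 N, or if a joint passes its speed limit or range.

### The arm

A 7-joint arm with a two-finger parallel gripper is mounted at the origin on the work surface. World frame = base frame: x ahead of the robot, y to its left, z up, the work surface at z = 0. Lengths are in m, angles in degrees, forces in N, time in s.
With the tool pointing down it reaches from about 0.4 to 0.85 m from the base axis. Payload 10.4 kg.
Tool frame: the origin (TCP) lies at the very end of the fingers, on their centre line; the grasp point (between the pads) lies tcp_to_grasp behind it (tcp_to_grasp is the distance from the TCP to the grasp point, in m); z points along the fingers, y is the direction in which the jaws open and shut (so a half turn about z gives the same grasp; the last joint's range is limited). The gripper opens to 87 mm and grips with 3 to 60 N. Pads are 19 mm wide; open, the fingers measure 117 mm over their backs; the gripper's body (75 mm by 190 mm) begins 51 mm behind the grasp point.
Start: joints at [66.543, 19.034, -3.707, 83.658, 1.238, 77.344, -5.071], TCP at [0.236, -0.579, 0.223] pointing down, gripper open.
Joint ranges: [-148.97, 148.97], [-28.65, 121.19], [-84.17, 76.75], [9.2, 138.47], [-72.65, 252.65], [3.7, 117.97], [-149.18, 149.18]. Speed limits (degrees/s): [127.2, 127.2, 159.86, 159.86, 180, 180, 180].

### API

Orientations are given as a 3x3 rotation matrix whose columns are the frame's x, y, z axes.
In Python, from bench import get_obs, read_camera, camera_info, job_done, tcp_to_grasp gives the robot as it stands.
- The arm moves only by the tool step_arm, never from a script. Its argument "targets" is a list of rows, each a list of 4 numbers: the shift along the tool's x, y, z in m, then the turn about the tool's z in rad. A call has 1 to 20 rows; each row shifts and turns the commanded pose from where the row before left it, along the tool's axes as they then stand; what a row does not reach is not made up. A row lasts 1/12 s, in which the tool goes at most 41.7 mm and 7.16 degrees, less where a joint would pass 70% of its speed; a pose out of reach is approached as far as the arm can. A call is refused whole if a number of a shift passes 0.0417 or a number of a turn 0.125, either way. A call with a gripper value outside its range is refused whole. "grip" is the opening, from 0 (shut) to 1 (fully open), set as the call begins (left out, the last holds). The fingers move at their own pace and stop on an object; "grip_force" is the grip in N (left out, the last holds). Time passes only in rows, so rows that do not move let the fingers close. It gives the time, the measured TCP pose, the force and the opening at its end, in the units of the state.
- get_obs(): the state, without advancing time (a new reading comes with each control period).
- read_camera(name): name is "scene" or "top" or "wrist"; returns (picture, depth): 384x512x3 uint8, blue, green, red; 384x512 float32, m along the optical axis (not along the pixel's ray), 0 where there is no reading.
- camera_info(name): a dict with "camera_matrix" (3x3 intrinsics, pixels), "rvec" (rotation vector, rad) and "tvec" (3), from world to camera coordinates, as OpenCV has them; the wrist camera has in their place "hand_eye" (4x4, takes a point from camera to tool coordinates, whose origin is the TCP and whose axes are the flange's). Camera axes: x right, y down, z forward; pixel columns grow to the right and rows downward; lengths in m; the calibration is good to about 2 mm. A picture is of the moment at which its call begins: read the wrist's pose just before it. camera_info takes no time and is no camera call.
- job_done(): hands the job in, once; it reports no verdict.
The state is a dict: "time": time; "q": joint angles; "dq": joint speeds; "effort": joint torques, N m; "ee_pos": TCP position; "tcp_rot": TCP orientation; "force": force on the tool from outside, world axes, zero at the start; "ft_torque": the same for the moment, N m; "gripper_width": finger opening in m.
Only numpy, scipy, OpenCV 4.12 (cv2) and the standard library are available. Lean on these libraries where they do the work, as an engineer would, in place of code of your own. Each camera call takes 0.05 s, during which the arm holds its last target.

## Working session

There is one attempt and no reset: what is moved stays moved. The work goes in short steps, Python scripts to look and compute and a tool call to move; the robot and the scene stay as the last step left them, time stands still between calls to the robot, and variables do not carry over. Pictures are saved under pics/ and viewed, and the job is handed in when it is done.

Besides the shell and the picture viewer there is one more tool, called after "Call:" by a JSON object that holds its "method" and its "body", one argument or row to a line. step_arm: Moves the arm, as the interface text tells. Its arguments: {"type":"object","properties":{"targets":{"type":"array"},"grip":{"type":"number"},"grip_force":{"type":"number"}},"required":["targets"]}

```bash
mkdir -p pics; python3 - <<'E'
from bench import *
import cv2,numpy as np
o=get_obs(); print(o['time'],o['ee_pos'],np.round(o['tcp_rot'],3).tolist(),o['gripper_width'],tcp_to_grasp, o['force'])
for n in ['scene','top']:
    p,d=read_camera(n); cv2.imwrite(f'pics/{n}0.png',p); np.save(f'pics/{n}0.npy',d)
    i=camera_info(n); print(n,i)
print(camera_info('wrist'))
E
```

```text
0.0 [ 0.23563711 -0.57845101  0.22175602] [[0.926, 0.377, -0.001], [0.377, -0.926, 0.001], [-0.0, -0.001, -1.0]] 0.08726447838148171 0.0187 [ 0.33170468  0.26416333 -0.08588179]
scene {'camera_matrix': array([[372.19162515,   0.        , 257.73491251],
       [  0.        , 372.19162515, 192.63841967],
       [  0.        ,   0.        ,   1.        ]]), 'rvec': array([ 1.66406779,  1.93007905, -0.78651159]), 'tvec': array([ 0.10089785, -0.36979732,  1.49679615])}
top {'camera_matrix': array([[448.72367903,   0.        , 257.06034375],
       [  0.        , 448.72367903, 196.51370581],
       [  0.        ,   0.        ,   1.        ]]), 'rvec': array([ 2.164833  , -2.04466882,  0.22116059]), 'tvec': array([-0.02502997,  0.55832021,  1.08212527])}
{'camera_matrix': array([[291.15679057,   0.        , 258.50680924],
       [  0.        , 291.15679057, 192.84364087],
       [  0.        ,   0.        ,   1.        ]]), 'hand_eye': array([[-1.99424146e-05, -9.56143150e-01, -2.92899771e-01,
         8.01545397e-02],
       [ 9.99999417e-01,  2.97101475e-04, -1.03794531e-03,
         4.78782281e-04],
       [ 1.07944525e-03, -2.92899621e-01,  9.56142587e-01,
        -1.61119296e-01],
       [ 0.00000000e+00,  0.00000000e+00,  0.00000000e+00,
         1.00000000e+00]])}
```

View pics/scene0.png

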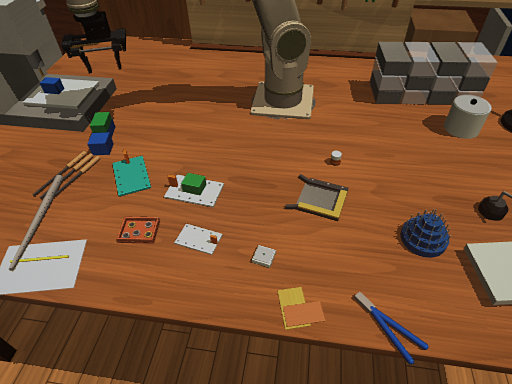

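View pics/top0.png

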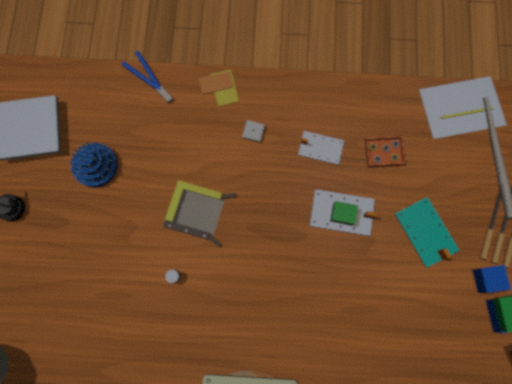

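Candidates like the pallet, by their top-view pixels: the white plate with the green block (343,212), a smaller white plate (321,147) and a turquoise plate (427,231). The larger non-turquoise one is at (343,212), and it carries the block. Next I'll enlarge a crop to confirm and take rough measurements.

```bash
cat > h.py <<'E'
import cv2,numpy as np
from bench import *
def cam(n,pose=None):
    i=camera_info(n);K=i['camera_matrix']
    if n=='wrist':
        p,R=pose; H=i['hand_eye']; T=np.eye(4);T[:3,:3]=R;T[:3,3]=p; T=T@H
        return K,T[:3,:3],T[:3,3]
    R,_=cv2.Rodrigues(i['rvec']); return K,R.T,-R.T@i['tvec']
def ray(c,uv,z):
    K,R,C=c; uv=np.atleast_2d(uv).astype(float)
    d=np.c_[(uv[:,0]-K[0,2])/K[0,0],(uv[:,1]-K[1,2])/K[1,1],np.ones(len(uv))]@R.T
    return C+d*((z-C[2])/d[:,2])[:,None]
def proj(c,P):
    K,R,C=c; q=(np.atleast_2d(P)-C)@R; return q[:,:2]/q[:,2:]*[K[0,0],K[1,1]]+K[:2,2]
E
python3 - <<'E'
from h import *
p=cv2.imread('pics/top0.png'); c=cam('top')
cv2.imwrite('pics/crop0.png',cv2.resize(p[120:260,150:400],None,fx=3.2,fy=3.2,interpolation=cv2.INTER_CUBIC))
for n,uv,z in [('block',(343,212),.044),('pallet',(342,212),.008),('fin',(372,215),.05),('dock',(196,210),0),('dockmouth',(228,220),.011),('small',(321,147),.008),('gem',(254,131),.019),('dish',(384,152),.018),('jar',(173,276),.038),('bur',(95,164),.05)]:
    print(n,np.round(ray(c,uv,z)[0],3))
E
```

```text
block [ 0.534 -0.215  0.044]
pallet [ 0.541 -0.219  0.008]
fin [ 0.53  -0.288  0.05 ]
dock [0.526 0.168 0.   ]
dockmouth [0.502 0.08  0.011]
small [ 0.718 -0.159  0.008]
gem [0.75  0.026 0.019]
dish [ 0.71  -0.328  0.018]
jar [0.349 0.205 0.038]
bur [0.624 0.434 0.05 ]
```

View pics/crop0.png

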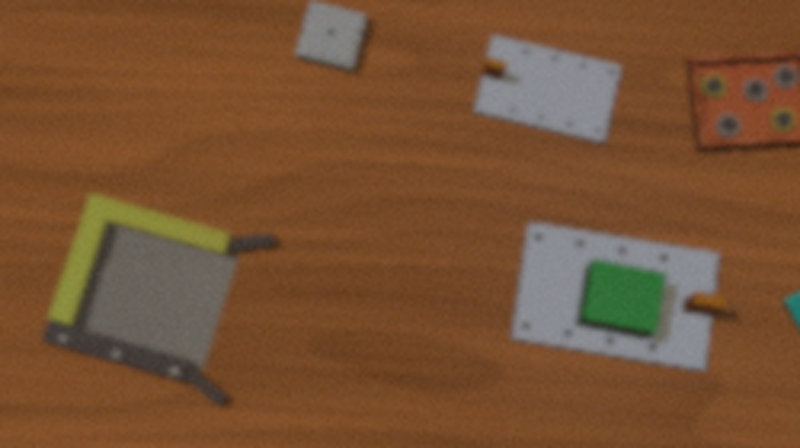

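The crop confirms it: the larger white plate with the orange fin carries the green block, and the dock mouth faces it. I'll move above the pallet for a wrist view.

Call:
{"method": "step_arm", "body": {
  "targets": [
    [0.033, -0.0165, -0.006, 0],
    [0.033, -0.0165, -0.006, 0],
    [0.033, -0.0165, -0.006, 0],
    [0.033, -0.0165, -0.006, 0],
    [0.033, -0.0165, -0.006, 0],
    [0.033, -0.0165, -0.006, 0],
    [0.033, -0.0165, -0.006, 0],
    [0.033, -0.0165, -0.006, 0],
    [0.033, -0.0165, -0.006, 0],
    [0.033, -0.0165, -0.006, 0],
    [0.033, -0.0165, -0.006, 0],
    [0.033, -0.0165, -0.006, 0]
  ],
  "grip": 1
}}

```text
time: 1.1
ee_pos: [0.5286, -0.2446, 0.2946]
tcp_rot: [[0.926, 0.377, -0.0], [0.377, -0.926, 0.0], [-0.0, -0.0, -1.0]]
force: [0.0, -0.4, 0.1]
gripper_width: 0.0869
```

Call:
{"method": "step_arm", "body": {
  "targets": [
    [0, 0, 0, -0.117],
    [0, 0, 0, -0.117],
    [0, 0, 0, -0.117],
    [0, 0, 0, -0.117],
    [0, 0, 0, -0.117],
    [0, 0, 0, -0.117],
    [0, 0, 0, -0.117],
    [0, 0, 0, -0.117],
    [0, 0, 0, -0.117],
    [0, 0, 0, 0],
    [0, 0, 0, 0]
  ]
}}

```text
time: 2.02
ee_pos: [0.5277, -0.2461, 0.2942]
tcp_rot: [[0.134, 0.991, -0.0], [0.991, -0.134, 0.0], [0.0, -0.0, -1.0]]
force: [-0.1, -0.3, -0.3]
gripper_width: 0.0867
```

```bash
cat > look.py <<'E'
import sys
from h import *
n=sys.argv[1]
o=get_obs(); p,d=read_camera('wrist')
cv2.imwrite(f'pics/{n}.png',p); np.savez(f'pics/{n}.npz',p=o['ee_pos'],R=o['tcp_rot'],d=d)
print(o['time'],np.round(o['ee_pos'],4),np.degrees(np.arctan2(o['tcp_rot'][1][0],o['tcp_rot'][0][0])),np.round(o['q'],1))
E
python3 look.py w1
```

```text
2.0167 [ 0.5277 -0.2461  0.2942] 82.27310707042672 [ 42.1  14.  -26.2  82.7   6.1  84.8   8.3]
```

View pics/w1.png

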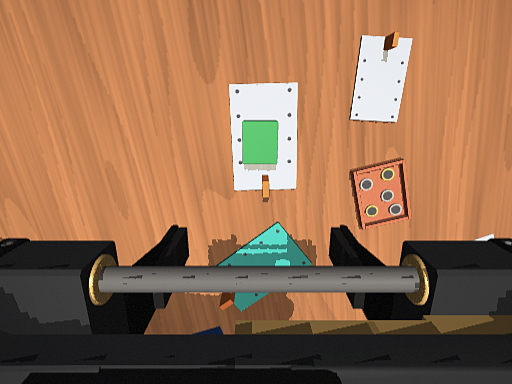

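The wrist view shows the pallet's corners at about (230,83), (298,83), (296,189) and (234,191), with the block top around (260,142) and the fin around (265,188). Measuring now.

```bash
cat > meas.py <<'E'
import sys
from h import *
n=sys.argv[1]; x0,y0,x1,y1=[int(a) for a in sys.argv[2:6]]
p=cv2.imread(f'pics/{n}.png'); f=np.load(f'pics/{n}.npz'); c=cam('wrist',(f['p'],f['R']))
hsv=cv2.cvtColor(p,cv2.COLOR_BGR2HSV)
roi=np.zeros(p.shape[:2],np.uint8); roi[y0:y1,x0:x1]=255
def rect(m,z,name,close=0,adj=90):
    m=m&roi
    if close: m=cv2.morphologyEx(m,cv2.MORPH_CLOSE,np.ones((close,close)))
    cs,_=cv2.findContours(m,cv2.RETR_EXTERNAL,cv2.CHAIN_APPROX_NONE)
    k=max(cs,key=cv2.contourArea)[:,0,:]
    w=ray(c,k,z)[:,:2]
    (cx,cy),(a,b),t=cv2.minAreaRect((w*1000).astype(np.float32))
    print(name,'px',np.round(k.mean(0)),'centre',round(cx,1),round(cy,1),'size',round(a,1),round(b,1),'ang',round(t,2)); return w
g=cv2.inRange(hsv,(50,100,60),(75,255,255)); wh=cv2.inRange(hsv,(0,0,120),(180,60,255)); og=cv2.inRange(hsv,(5,170,60),(20,255,255))
if __name__=='__main__':
    rect(wh|g,.008,'pallet',9); rect(g,.044,'block')
    # block top via brightness
    k=cv2.inRange(hsv,(50,100,150),(75,255,255)); rect(k,.044,'blocktop')
E
python3 meas.py w1 220 70 310 200
python3 - <<'E'
import cv2
p=cv2.imread('pics/w1.png')[70:210,200:330]; cv2.imwrite('pics/w1c.png',cv2.resize(p,None,fx=4,fy=4,interpolation=cv2.INTER_NEAREST))
E
```

```text
pallet px [264. 135.] centre 539.2 -218.4 size 160.3 99.1 ang 83.76
block px [260. 142.] centre 532.5 -218.2 size 58.5 49.2 ang 82.28
blocktop px [260. 142.] centre 532.5 -218.2 size 58.5 49.0 ang 82.28
```

View pics/w1c.png

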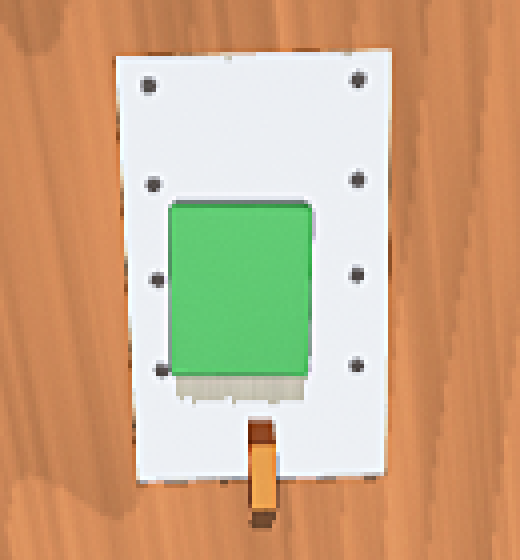

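Call:
{"method": "step_arm", "body": {
  "targets": [
    [0.033, -0.005, 0, 0],
    [0.033, -0.005, 0, 0],
    [0.033, -0.005, 0, 0],
    [0.033, -0.005, 0, 0],
    [0.033, -0.005, 0, 0],
    [0.033, -0.005, 0, 0],
    [0.033, -0.005, 0, 0],
    [0.033, -0.005, 0, 0],
    [0.033, -0.005, 0, 0],
    [0.033, -0.005, 0, 0],
    [0, 0, 0, 0],
    [0, 0, 0, 0],
    [0, 0, 0, 0]
  ]
}}

```text
time: 3.15
ee_pos: [0.5214, 0.0871, 0.2944]
tcp_rot: [[0.133, 0.991, -0.0], [0.991, -0.133, -0.0], [-0.0, -0.0, -1.0]]
force: [-0.2, -0.9, -0.4]
gripper_width: 0.0872
```

```bash
python3 look.py w2; python3 - <<'E'
import cv2
p=cv2.imread('pics/w2.png')[40:230,150:360]; cv2.imwrite('pics/w2c.png',cv2.resize(p,None,fx=3,fy=3,interpolation=cv2.INTER_NEAREST))
E
```

```text
3.15 [0.5214 0.0871 0.2944] 82.36208125616618 [ 21.9   8.3 -40.1  89.9   5.4  83.7 -26.1]
```

View pics/w2.png

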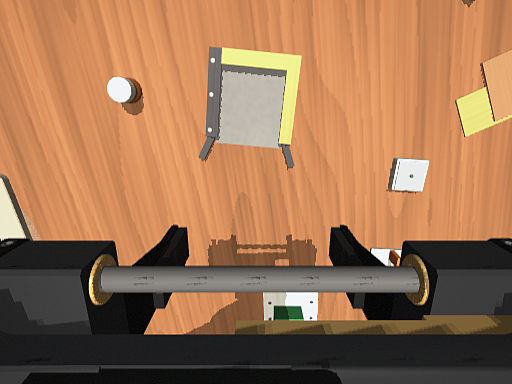

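View pics/w2c.png

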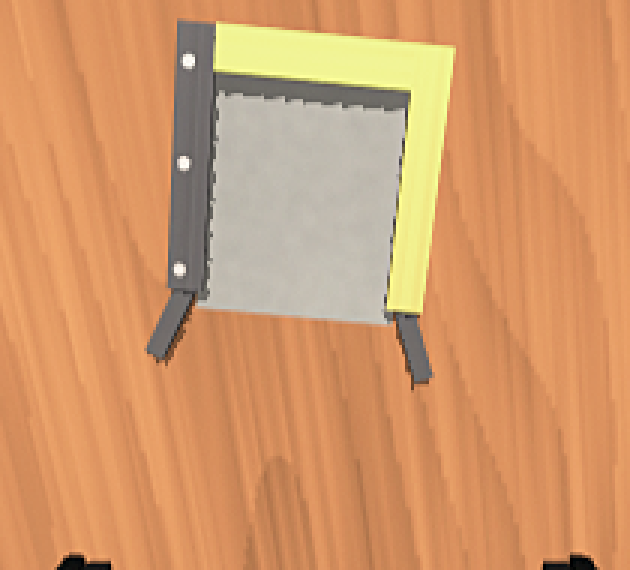

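The dock is in view: the yellow stops' outer corner is at (301,55), the end stop's left end at (222,48), the side stop's near end at (291,144), and the inner corner at about (286,70). I'll fit the L-shape's edges next.

```bash
python3 - <<'E'
from h import *
p=cv2.imread('pics/w2.png'); f=np.load('pics/w2.npz'); c=cam('wrist',(f['p'],f['R']))
hsv=cv2.cvtColor(p,cv2.COLOR_BGR2HSV)
m=cv2.inRange(hsv,(22,90,120),(35,255,255)); m[:,:200]=0;m[:,320:]=0;m[180:]=0
k=max(cv2.findContours(m,0,cv2.CHAIN_APPROX_NONE)[0],key=cv2.contourArea)
P=cv2.approxPolyDP(k,3,True)[:,0]; print(P.tolist())
pts=k[:,0].astype(float)
W=ray(c,pts,.017)[:,:2]*1000
n=len(P)
for i in range(n):
    a,b=P[i].astype(float),P[(i+1)%n].astype(float); L=np.linalg.norm(b-a)
    if L<8: continue
    d=(b-a)/L; t=(pts-a)@d; s=(pts-a)@[-d[1],d[0]]
    sel=(t>4)&(t<L-4)&(abs(s)<2.5)
    vx,vy,x,y=cv2.fitLine(W[sel].astype(np.float32),cv2.DIST_HUBER,0,.01,.01).ravel()
    print(a,b,sel.sum(),'ang',round(np.degrees(np.arctan2(vy,vx)),2),'pt',round(x,1),round(y,1))
E
```

```text
[[222, 47], [221, 63], [287, 71], [279, 143], [289, 144], [301, 56]]
[222.  47.] [221.  63.] 7 ang 73.38 pt 490.2 236.8
[221.  63.] [287.  71.] 58 ang -12.83 pt 523.9 218.4
[287.  71.] [279. 143.] 64 ang 76.92 pt 567.7 166.5
[279. 143.] [289. 144.] 2 ang -7.8 pt 562.8 105.7
[289. 144.] [301.  56.] 81 ang 76.95 pt 584.4 163.9
[301.  56.] [222.  47.] 72 ang -12.98 pt 544.9 233.8
```

Call:
{"method": "step_arm", "body": {
  "targets": [
    [-0.0307, 0.005, 0.0162, -0.024],
    [-0.0307, 0.005, 0.0162, 0],
    [-0.0307, 0.005, 0.0162, 0],
    [-0.0307, 0.005, 0.0162, 0],
    [-0.0307, 0.005, 0.0162, 0],
    [-0.0307, 0.005, 0.0162, 0],
    [-0.0307, 0.005, 0.0162, 0],
    [-0.0307, 0.005, 0.0162, 0],
    [-0.0307, 0.005, 0.0162, 0],
    [-0.0307, 0.005, 0.0162, 0],
    [-0.0307, 0.005, 0.0162, 0],
    [-0.0307, 0.005, 0.0162, 0],
    [0, 0, 0, 0],
    [0, 0, 0, 0]
  ]
}}

```text
time: 4.37
ee_pos: [0.5387, -0.2887, 0.0984]
tcp_rot: [[0.114, 0.994, -0.003], [0.994, -0.114, 0.0], [0.0, -0.003, -1.0]]
force: [0.4, 0.2, 0.5]
gripper_width: 0.0871
```

```bash
python3 look.py w3
```

```text
4.3667 [ 0.5387 -0.2887  0.0984] 83.47259592512954 [ 43.5  25.  -24.9  93.   11.4  64.7   9.3]
```

View pics/w3.png

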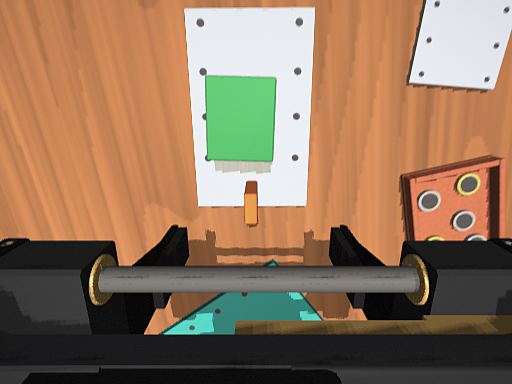

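From this closer view the pallet's rear corners are at (198,207) and (305,207), with the fin top around (251,205). I'll re-measure.

```bash
python3 meas.py w3 175 3 320 220; python3 - <<'E'
from h import *
import meas_dummy if False else None
E
python3 - <<'E'
from h import *
p=cv2.imread('pics/w3.png'); f=np.load('pics/w3.npz'); c=cam('wrist',(f['p'],f['R']))
print(np.round(ray(c,[[251,194],[251,226]],.05)*1000,1), np.round(ray(c,[[245,225],[257,225]],.05)*1000,1))
print('proj grip', proj(c,[[.5319,-.2855,.05]]))
E
```

```text
pallet px [251. 109.] centre 539.5 -218.0 size 159.7 99.1 ang 83.8
block px [240. 117.] centre 532.8 -218.4 size 58.3 49.1 ang 81.98
blocktop px [240. 117.] centre 532.6 -218.4 size 58.3 48.8 ang 81.99
[[ 534.3 -272.9   50. ]
 [ 531.1 -298.8   50. ]] [[ 526.6 -297.5   50. ]
 [ 535.9 -298.5   50. ]]
proj grip [[249.87188168 209.95579472]]  File "<stdin>", line 2
    import meas_dummy if False else None
                      ^^
SyntaxError: invalid syntax
```

Call:
{"method": "step_arm", "body": {
  "targets": [
    [0.0023, -0.0067, 0.014, -0.005],
    [0, 0, 0.02, 0],
    [0, 0, 0.02, 0],
    [0, 0, 0.018, 0],
    [0, 0, 0.01, 0],
    [0, 0, 0, 0],
    [0, 0, 0, 0]
  ]
}}

```text
time: 5.0
ee_pos: [0.5348, -0.2818, 0.0188]
tcp_rot: [[0.102, 0.995, 0.0], [0.995, -0.102, -0.0], [0.0, 0.0, -1.0]]
force: [-0.2, 0.2, 0.6]
gripper_width: 0.0871
```

Call:
{"method": "step_arm", "body": {
  "targets": [
    [0, 0, 0, 0],
    [0, 0, 0, 0],
    [0, 0, 0, 0],
    [0, 0, 0, 0],
    [0, 0, 0, 0],
    [0, 0, 0, 0]
  ],
  "grip": 0,
  "grip_force": 12
}}

```text
time: 5.5
ee_pos: [0.5346, -0.2822, 0.0184]
tcp_rot: [[0.102, 0.995, 0.0], [0.995, -0.102, -0.0], [-0.0, 0.0, -1.0]]
force: [-0.8, 0.0, 0.0]
gripper_width: 0.055
```

Call:
{"method": "step_arm", "body": {
  "targets": [
    [0, 0, 0, 0],
    [0, 0, 0, 0],
    [0, 0, 0, 0],
    [0, 0, 0, 0]
  ]
}}

```text
time: 5.83
ee_pos: [0.5345, -0.2821, 0.0182]
tcp_rot: [[0.102, 0.995, 0.0], [0.995, -0.102, -0.0], [-0.0, 0.0, -1.0]]
force: [-0.2, -0.1, -0.8]
gripper_width: 0.0285
```

```bash
python3 look.py w4; python3 meas.py w4 150 1 370 165
```

```text
5.8333 [ 0.5345 -0.2821  0.0182] 84.15553750120645 [ 42.6  29.5 -24.   97.4  14.   56.    7.7]
pallet px [256.  79.] centre 541.9 -194.1 size 85.1 99.2 ang 84.15
block px [241. 119.] centre 533.9 -209.7 size 40.0 48.9 ang 81.91
blocktop px [241. 119.] centre 533.7 -209.7 size 40.0 48.6 ang 81.9
```

View pics/w4.png

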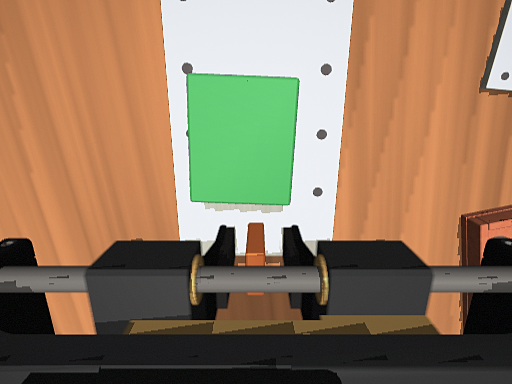

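The fin at (256,235) sits between the closing fingers, so I'll keep closing.

Call:
{"method": "step_arm", "body": {
  "targets": [
    [0, -0.0012, 0, 0.003],
    [0, 0, 0, 0],
    [0, 0, 0, 0],
    [0, 0, 0, 0],
    [0, 0, 0, 0]
  ],
  "grip_force": 20
}}

```text
time: 6.3
ee_pos: [0.5332, -0.282, 0.0181]
tcp_rot: [[0.105, 0.994, -0.0], [0.994, -0.105, -0.0], [-0.0, -0.0, -1.0]]
force: [-1.0, 0.1, 0.1]
gripper_width: 0.0098
```

```bash
python3 look.py w5; python3 meas.py w5 150 1 370 165; python3 -c "
from h import *
print(get_obs()['gripper_width'])"
```

```text
6.3 [ 0.5332 -0.282   0.0181] 83.97954822925357 [ 42.6  29.4 -23.9  97.6  13.9  56.    7.5]
pallet px [258.  79.] centre 541.9 -194.1 size 85.1 98.7 ang 83.98
block px [244. 119.] centre 534.0 -209.5 size 39.9 48.9 ang 82.15
blocktop px [244. 119.] centre 533.8 -209.6 size 39.7 48.6 ang 82.18
0.009691226055815263
```

Gripped at 9.8 mm opening. Now I'll slide to a staging point in line with the dock, turning 7°.

Call:
{"method": "step_arm", "body": {
  "targets": [
    [0.002, -0.001, 0, 0],
    [0.004, -0.002, 0, 0],
    [0.006, -0.003, 0, 0],
    [0.008, -0.0041, 0, 0.0055],
    [0.008, -0.0041, 0, 0.0055],
    [0.008, -0.0041, 0, 0.0055],
    [0.008, -0.0041, 0, 0.0055],
    [0.008, -0.0041, 0, 0.0055],
    [0.008, -0.0041, 0, 0.0055],
    [0.008, -0.0041, 0, 0.0055],
    [0.008, -0.0041, 0, 0.0055],
    [0.008, -0.0041, 0, 0.0055],
    [0.008, -0.0041, 0, 0.0055],
    [0.008, -0.0041, 0, 0.0055],
    [0.008, -0.0041, 0, 0.0055],
    [0.008, -0.0041, 0, 0.0055],
    [0.008, -0.0041, 0, 0.0055],
    [0.008, -0.0041, 0, 0.0055],
    [0.008, -0.0041, 0, 0.0055],
    [0.008, -0.0041, 0, 0.0055]
  ]
}}

```text
time: 8.02
ee_pos: [0.4796, -0.1238, 0.0181]
tcp_rot: [[0.198, 0.98, 0.0], [0.98, -0.198, -0.0], [-0.0, 0.0, -1.0]]
force: [1.0, 0.3, -2.7]
gripper_width: 0.0099
```

Call:
{"method": "step_arm", "body": {
  "targets": [
    [0.008, -0.0041, 0, 0.0055],
    [0.008, -0.0041, 0, 0.0055],
    [0.008, -0.0041, 0, 0.0055],
    [0.008, -0.0041, 0, 0.0055],
    [0.008, -0.0041, 0, 0.0055],
    [0.006, -0.003, 0, 0],
    [0.004, -0.002, 0, 0],
    [0.002, -0.001, 0, 0],
    [0, 0, 0, 0],
    [0, 0, 0, 0]
  ]
}}

```text
time: 8.85
ee_pos: [0.465, -0.0683, 0.0181]
tcp_rot: [[0.224, 0.975, 0.0], [0.975, -0.224, -0.0], [-0.0, 0.0, -1.0]]
force: [-0.5, 0.2, -2.6]
gripper_width: 0.0098
```

```bash
python3 look.py w6; python3 meas.py w6 150 1 370 165; python3 -c "
from h import *
p,d=read_camera('top');cv2.imwrite('pics/t6.png',cv2.resize(p[120:260,150:400],None,fx=3.2,fy=3.2,interpolation=cv2.INTER_CUBIC))"
```

```text
8.85 [ 0.465  -0.0683  0.0181] 77.05628853956476 [ 30.5  15.7 -30.3 117.1  10.3  49.7 -18.4]
pallet px [258.  79.] centre 484.3 17.9 size 85.1 98.7 ang 77.06
block px [244. 119.] centre 474.6 3.4 size 39.7 49.0 ang 75.3
blocktop px [243. 119.] centre 474.5 3.5 size 39.7 48.6 ang 75.31
```

View pics/w6.png

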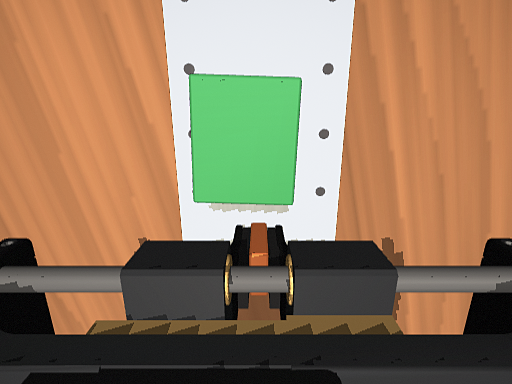

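View pics/t6.png

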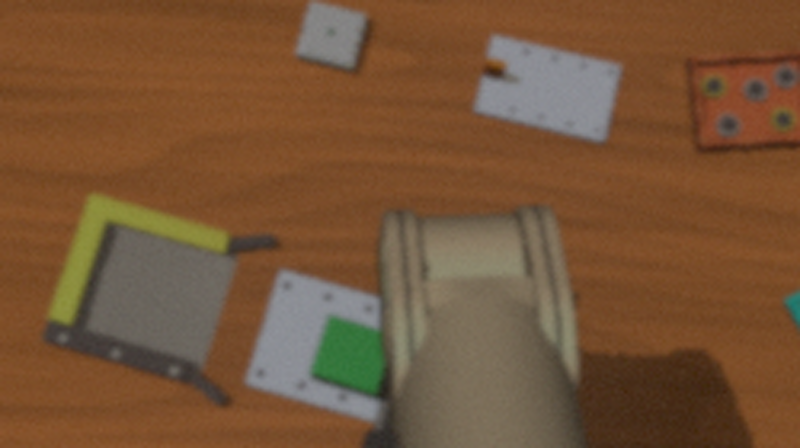

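The top view shows the pallet lined up with the mouth (front edge near (265,327) in the crop) and the block still standing on it. Sliding in now, stopping 20 mm short.

Call:
{"method": "step_arm", "body": {
  "targets": [
    [0.002, 0.0006, 0, 0],
    [0.004, 0, 0, 0],
    [0.006, 0, 0, 0],
    [0.008, 0, 0, 0],
    [0.008, 0, 0, 0],
    [0.008, 0, 0, 0],
    [0.008, 0, 0, 0],
    [0.008, 0, 0, 0],
    [0.008, 0, 0, 0],
    [0.008, 0, 0, 0],
    [0.008, 0, 0, 0],
    [0.008, 0, 0, 0],
    [0.008, 0, 0, 0],
    [0.008, 0, 0, 0],
    [0.008, 0, 0, 0],
    [0.008, 0, 0, 0],
    [0.008, 0, 0, 0],
    [0.006, 0, 0, 0],
    [0.004, 0, 0, 0],
    [0.002, 0, 0, 0]
  ]
}}

```text
time: 10.62
ee_pos: [0.4964, 0.0648, 0.0182]
tcp_rot: [[0.224, 0.975, 0.0], [0.975, -0.224, 0.0], [0.0, 0.0, -1.0]]
force: [1.4, -1.8, -1.8]
gripper_width: 0.0096
```

```bash
cat > dk.py <<'E'
from h import *
t=np.radians(77.0);O=np.array([515.2,146.4]);U=np.array([np.cos(t),np.sin(t)]);V=np.array([-U[1],U[0]])
def dock(p): d=np.asarray(p)[:2]-O; return round(d@U,1),round(d@V,1)
if __name__=='__main__':
    o=get_obs();R=np.array(o['tcp_rot']);f=o['force'][:2]
    print(o['time'],'tcp dock',dock(o['ee_pos']*1000),'z',o['ee_pos'][2],'yaw-77',np.degrees(np.arctan2(R[1,0],R[0,0]))-77,'F dock',f@U,f@V,o['force'][2],o['gripper_width'])
E
python3 dk.py; python3 look.py w7
```

```text
10.6167 tcp dock (np.float64(-83.7), np.float64(-0.0)) z 0.01820243469637692 yaw-77 0.08255681450927455 F dock -1.3817392031469877 -1.797013696228917 -1.8325932845369237 0.009596066626441305
10.6167 [0.4964 0.0648 0.0182] 77.08255681450927 [ 17.1  19.8 -33.5 112.7  13.9  51.4 -36.5]
```

View pics/w7.png

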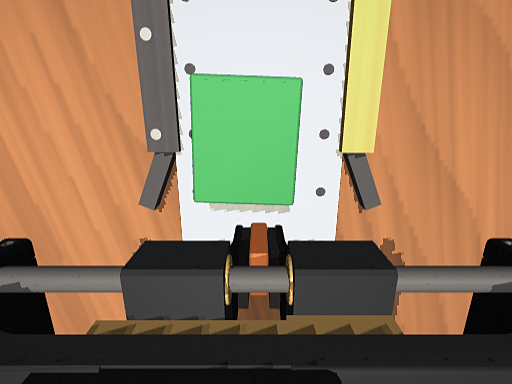

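The pallet runs cleanly between the rails, with its edges at about (177,150) and (345,150). Now the final approach to the wall, slowly.

Call:
{"method": "step_arm", "body": {
  "targets": [
    [0.002, 0, 0, 0],
    [0.004, 0, 0, 0],
    [0.004, 0, 0, 0],
    [0.003, 0, 0, 0],
    [0.002, 0, 0, 0],
    [0.001, 0, 0, 0],
    [0.001, 0, 0, 0],
    [0.001, 0, 0, 0],
    [0.0007, 0, 0, 0],
    [0.0007, 0, 0, 0],
    [0.0007, 0, 0, 0],
    [0, 0, 0, 0]
  ]
}}

```text
time: 11.67
ee_pos: [0.5007, 0.0839, 0.0182]
tcp_rot: [[0.224, 0.975, 0.0], [0.975, -0.224, 0.0], [0.0, 0.0, -1.0]]
force: [4.6, -1.3, -1.9]
gripper_width: 0.0098
```

```bash
python3 dk.py
```

```text
11.6667 tcp dock (np.float64(-64.1), np.float64(0.0)) z 0.018204170238475686 yaw-77 0.055007286656561405 F dock -0.24410669591477976 -4.74213818059408 -1.9002397891366158 0.00977928593720934
```

Call:
{"method": "step_arm", "body": {
  "targets": [
    [0.0008, 0.0006, 0, 0],
    [0.0008, 0.0004, 0, 0],
    [0.0008, 0, 0, 0],
    [0, 0, 0, 0]
  ]
}}

```text
time: 12.0
ee_pos: [0.5012, 0.0846, 0.018]
tcp_rot: [[0.225, 0.974, -0.002], [0.974, -0.225, -0.002], [-0.003, -0.002, -1.0]]
force: [-3.1, -7.2, 5.2]
gripper_width: 0.01
```

```bash
python3 dk.py
```

```text
12.0 tcp dock (np.float64(-63.3), np.float64(-0.3)) z 0.01804907583780989 yaw-77 0.015478257556566177 F dock -7.669659079600139 1.393826026571461 5.192808693289552 0.009988610251457806
```

Call:
{"method": "step_arm", "body": {
  "targets": [
    [0.0008, 0, 0, 0],
    [0.0008, 0, 0, 0],
    [0, 0, 0, 0],
    [0, 0, 0, 0]
  ]
}}

```text
time: 12.33
ee_pos: [0.5012, 0.0847, 0.018]
tcp_rot: [[0.226, 0.974, -0.003], [0.974, -0.226, -0.004], [-0.005, -0.002, -1.0]]
force: [-5.3, -12.4, 9.5]
gripper_width: 0.01
```

```bash
python3 dk.py;python3 look.py w8
```

```text
12.3333 tcp dock (np.float64(-63.2), np.float64(-0.3)) z 0.018020591028765274 yaw-77 -0.036870859016488566 F dock -13.301897243524895 2.3586845391631677 9.532133938830789 0.010019656612077796
12.3333 [0.5012 0.0847 0.018 ] 76.96312914098351 [ 14.7  21.  -33.6 111.4  14.7  52.1 -39.4]
```

View pics/w8.png

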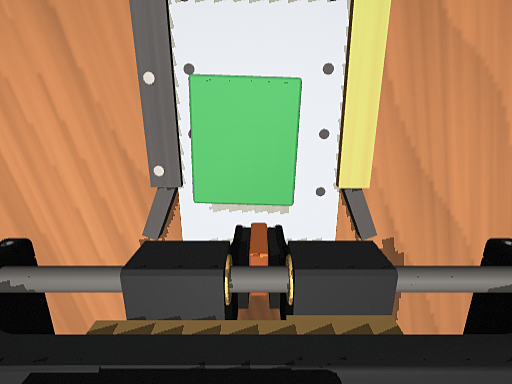

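The pallet stops hard at dock x −63.2 (TCP) with 13 N, so it is home. I'll relax the push, open, lift and re-measure the block.

Call:
{"method": "step_arm", "body": {
  "targets": [
    [-0.0012, 0, 0, 0],
    [-0.0006, 0, 0, 0]
  ]
}}

```text
time: 12.55
ee_pos: [0.5013, 0.0847, 0.0181]
tcp_rot: [[0.225, 0.974, -0.002], [0.974, -0.225, -0.002], [-0.002, -0.001, -1.0]]
force: [-1.1, -4.1, 2.4]
gripper_width: 0.0099
```

Call:
{"method": "step_arm", "body": {
  "targets": [
    [0, 0, 0, 0],
    [0, 0, 0, 0],
    [0, 0, 0, 0],
    [0, 0, 0, 0],
    [0, 0, 0, 0],
    [0, 0, 0, 0],
    [0, 0, -0.005, 0],
    [0, 0, -0.01, 0],
    [0, 0, -0.02, 0],
    [0, 0, -0.025, 0],
    [0, 0, -0.025, 0],
    [0, 0, -0.015, 0],
    [0, 0, 0, 0],
    [0, 0, 0, 0]
  ],
  "grip": 0.9
}}

```text
time: 13.72
ee_pos: [0.5027, 0.0857, 0.1195]
tcp_rot: [[0.224, 0.975, 0.003], [0.975, -0.224, -0.0], [0.0, 0.003, -1.0]]
force: [0.1, -0.4, 0.2]
gripper_width: 0.0778
```

```bash
python3 dk.py;python3 look.py w9; python3 meas.py w9 150 1 350 215
```

```text
13.7167 tcp dock (np.float64(-61.9), np.float64(-1.5)) z 0.11953349646801127 yaw-77 0.04637509193837275 F dock -0.3283406851993705 -0.17768366235237387 0.24316473377862746 0.07776481834452002
13.7167 [0.5027 0.0857 0.1195] 77.04637509193837 [ 17.7  12.7 -35.9 106.7   8.4  63.  -34.3]
pallet px [257. 125.] centre 514.1 143.2 size 150.9 98.9 ang 77.0
block px [248. 127.] centre 508.4 147.1 size 58.5 48.8 ang 75.19
blocktop px [248. 127.] centre 508.2 147.2 size 58.5 48.4 ang 75.12
```

View pics/w9.png

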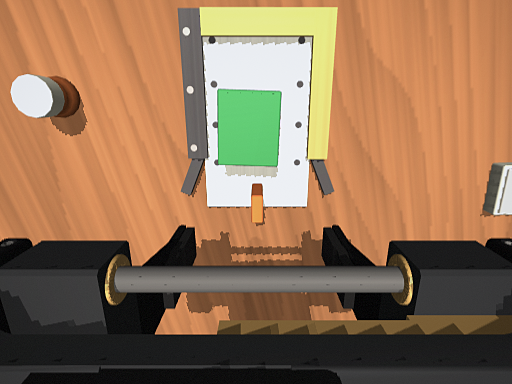

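The pallet is in the dock, front edge hidden under the end stop, with the block standing at (248,127). I'll refit the dock and pallet from this view.

```bash
python3 - <<'E'
from dk import *
p=cv2.imread('pics/w9.png'); f=np.load('pics/w9.npz'); c=cam('wrist',(f['p'],f['R']))
hsv=cv2.cvtColor(p,cv2.COLOR_BGR2HSV)
m=cv2.inRange(hsv,(22,90,120),(35,255,255)); m[:,:170]=0;m[:,345:]=0;m[180:]=0
k=max(cv2.findContours(m,0,cv2.CHAIN_APPROX_NONE)[0],key=cv2.contourArea)
P=cv2.approxPolyDP(k,3,True)[:,0]; print(P.tolist())
for a,uv in zip(P,P): print(a,[dock(q*1000) for q in ray(c,uv,.017)])
print('pallet rear', [dock(q*1000) for q in ray(c,[[207,206.5],[307,206.5]],.008)])
print('block', dock([508.4,147.1]),'fin',[dock(q*1000) for q in ray(c,[[258,195],[258,224]],.05)])
E
```

```text
[[200, 7], [201, 35], [313, 36], [307, 158], [326, 158], [337, 7]]
[200   7] [(np.float64(91.5), np.float64(45.1))]
[201  35] [(np.float64(71.6), np.float64(45.4))]
[313  36] [(np.float64(71.0), np.float64(-45.6))]
[307 158] [(np.float64(-29.1), np.float64(-45.7))]
[326 158] [(np.float64(-29.1), np.float64(-63.1))]
[337   7] [(np.float64(91.7), np.float64(-63.5))]
pallet rear [(np.float64(-79.3), np.float64(49.7)), (np.float64(-79.3), np.float64(-49.6))]
block (np.float64(-0.8), np.float64(6.8)) fin [(np.float64(-54.2), np.float64(-0.9)), (np.float64(-80.2), np.float64(-0.9))]
```

Call:
{"method": "step_arm", "body": {
  "targets": [
    [0.0122, -0.0017, 0, 0],
    [0.0122, -0.0017, 0, 0],
    [0.0122, -0.0017, 0, 0],
    [0.0122, -0.0016, 0, 0],
    [0.0122, -0.0016, 0, 0],
    [0, 0, 0.02, 0],
    [0, 0, 0.02, 0],
    [0, 0, 0.02, 0],
    [0, 0, 0.015, 0],
    [0, 0, 0.01, 0],
    [0, 0, 0.005, 0],
    [0, 0, 0, 0],
    [0, 0, 0, 0]
  ]
}}

```text
time: 14.85
ee_pos: [0.5077, 0.1472, 0.0284]
tcp_rot: [[0.224, 0.975, 0.0], [0.975, -0.224, 0.0], [0.0, -0.0, -1.0]]
force: [-0.1, 0.1, 0.6]
gripper_width: 0.078
```

```bash
python3 dk.py;python3 look.py w10
```

```text
14.85 tcp dock (np.float64(-0.9), np.float64(7.4)) z 0.028393607779141686 yaw-77 0.05719005273431321 F dock 0.03434989870587584 0.08068633768341177 0.6466446247482902 0.0780247339072537
14.85 [0.5077 0.1472 0.0284] 77.05719005273431 [  9.5  22.6 -35.5 108.2  16.   54.2 -46.3]
```

View pics/w10.png

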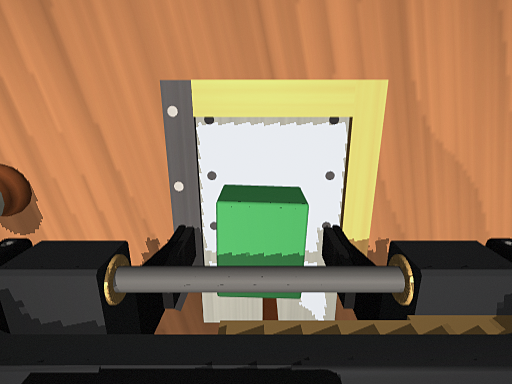

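The block at (262,245) is between the fingers. Lowering 6 mm and closing.

Call:
{"method": "step_arm", "body": {
  "targets": [
    [0, 0.0003, 0.004, 0],
    [0, 0.0003, 0.002, 0],
    [0, 0, 0, 0],
    [0, 0, 0, 0],
    [0, 0, 0, 0],
    [0, 0, 0, 0],
    [0, 0, 0, 0],
    [0, 0, 0, 0],
    [0, 0, 0, 0],
    [0, 0, 0, 0]
  ],
  "grip": 0.1,
  "grip_force": 20
}}

```text
time: 15.73
ee_pos: [0.5083, 0.1469, 0.0223]
tcp_rot: [[0.224, 0.975, 0.0], [0.975, -0.224, -0.0], [-0.0, 0.0, -1.0]]
force: [-0.5, -0.1, 2.5]
gripper_width: 0.0497
```

```bash
python3 dk.py
```

```text
15.7333 tcp dock (np.float64(-1.1), np.float64(6.8)) z 0.02227671590761504 yaw-77 0.048908899689664054 F dock -0.2099664245924548 0.4418227340055022 2.4719052338879948 0.04967493425674854
```

Call:
{"method": "step_arm", "body": {
  "targets": [
    [0.001, 0.0006, 0, 0],
    [0.003, 0.0019, 0, 0],
    [0.004, 0.0025, 0, 0],
    [0.004, 0.0025, 0, 0],
    [0.004, 0.0025, 0, 0],
    [0.004, 0.0025, 0, 0],
    [0.004, 0.0025, 0, 0],
    [0.004, 0.0025, 0, 0],
    [0.004, 0.0025, 0, 0],
    [0.004, 0.0025, 0, 0],
    [0.003, 0.0019, 0, 0],
    [0.001, 0.0006, 0, 0],
    [0, 0, 0, 0],
    [0, 0, 0, 0]
  ]
}}

```text
time: 16.9
ee_pos: [0.5421, 0.181, 0.0223]
tcp_rot: [[0.224, 0.975, 0.001], [0.975, -0.224, 0.001], [0.001, 0.001, -1.0]]
force: [1.6, 1.2, 3.0]
gripper_width: 0.0501
```

```bash
python3 dk.py;python3 look.py w11
```

```text
16.9 tcp dock (np.float64(39.8), np.float64(-18.4)) z 0.02230599453756591 yaw-77 0.07241635618227349 F dock 1.490028084991606 -1.2754314343862092 3.049206087115681 0.05013575772416626
16.9 [0.5421 0.181  0.0223] 77.07241635618227 [  5.2  27.8 -34.4 102.1  18.5  55.8 -49.6]
```

View pics/w11.png

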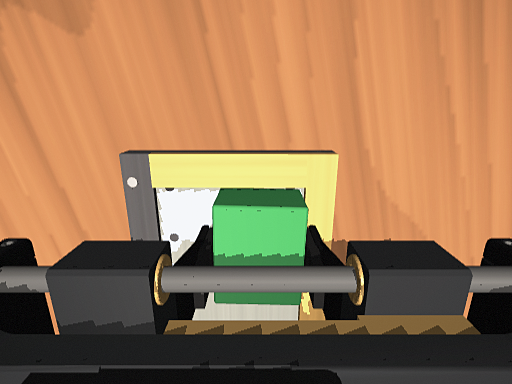

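The block at (260,245) is near the corner. First I'll seat it against the side stop in small steps.

Call:
{"method": "step_arm", "body": {
  "targets": [
    [0, 0.0008, 0, 0],
    [0, 0.0008, 0, 0],
    [0, 0.0008, 0, 0],
    [0, 0.0008, 0, 0],
    [0, 0, 0, 0]
  ]
}}

```text
time: 17.37
ee_pos: [0.5444, 0.1799, 0.0223]
tcp_rot: [[0.224, 0.975, -0.0], [0.975, -0.224, 0.0], [0.0, -0.0, -1.0]]
force: [-2.4, -0.2, 7.0]
gripper_width: 0.0506
```

```bash
python3 dk.py
```

```text
17.3667 tcp dock (np.float64(39.2), np.float64(-20.9)) z 0.022273681312424704 yaw-77 0.07483995454265369 F dock -0.7707260322688814 2.3048855799826695 6.97752327648173 0.050625377870214254
```

Call:
{"method": "step_arm", "body": {
  "targets": [
    [0.001, 0, 0, 0],
    [0.001, 0, 0, 0],
    [0.001, 0, 0, 0],
    [0.001, 0, 0, 0],
    [0, 0, 0, 0]
  ]
}}

```text
time: 17.78
ee_pos: [0.545, 0.1823, 0.0223]
tcp_rot: [[0.224, 0.974, -0.001], [0.974, -0.224, -0.002], [-0.003, -0.001, -1.0]]
force: [-6.0, -5.2, 11.5]
gripper_width: 0.05
```

```bash
python3 dk.py
```

```text
17.7833 tcp dock (np.float64(41.7), np.float64(-20.9)) z 0.022286359190573424 yaw-77 0.0292349377794352 F dock -6.387280910430606 4.728347482926431 11.50851761436733 0.05000323818056083
```

Call:
{"method": "step_arm", "body": {
  "targets": [
    [0.0004, 0.001, 0, 0],
    [0.0004, 0.001, 0, 0],
    [0, 0, 0, 0],
    [0, 0, 0, 0],
    [0, 0, 0, 0],
    [0, 0, 0, 0]
  ]
}}

```text
time: 18.28
ee_pos: [0.5454, 0.1825, 0.022]
tcp_rot: [[0.224, 0.975, -0.005], [0.975, -0.224, -0.003], [-0.004, -0.004, -1.0]]
force: [-12.8, -5.6, 17.1]
gripper_width: 0.05
```

```bash
python3 dk.py; python3 look.py w12; python3 dk.py; python3 - <<'E'
from dk import *
p,d=read_camera('top');cv2.imwrite('pics/t12.png',cv2.resize(p[150:270,130:290],None,fx=4,fy=4,interpolation=cv2.INTER_CUBIC))
p,d=read_camera('scene');cv2.imwrite('pics/s12.png',cv2.resize(p[140:240,260:380],None,fx=5,fy=5,interpolation=cv2.INTER_CUBIC))
f=np.load('pics/w12.npz'); c=cam('wrist',(f['p'],f['R']))
P=cv2.imread('pics/w12.png'); hsv=cv2.cvtColor(P,cv2.COLOR_BGR2HSV)
cv2.imwrite('pics/w12c.png',cv2.resize(P[130:310,110:360],None,fx=3,fy=3,interpolation=cv2.INTER_NEAREST))
E
```

```text
18.2833 tcp dock (np.float64(41.9), np.float64(-21.3)) z 0.022035983946266033 yaw-77 0.05707073845073296 F dock -8.336637982293185 11.205952210079769 17.071626691031074 0.04996392286695809
18.2833 [0.5454 0.1825 0.022 ] 77.05707073845073 [  4.8  28.4 -34.2 101.2  18.8  56.5 -49.7]
18.3333 tcp dock (np.float64(42.0), np.float64(-21.3)) z 0.022028224640424976 yaw-77 0.0577882296585841 F dock -8.735638165009416 11.474392886028213 16.80020231118884 0.049744123133420866
```

View pics/w12c.png

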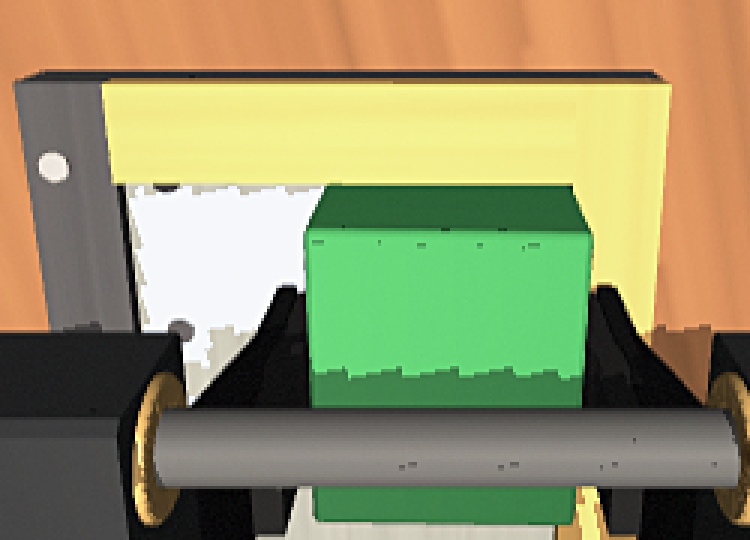

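View pics/s12.png

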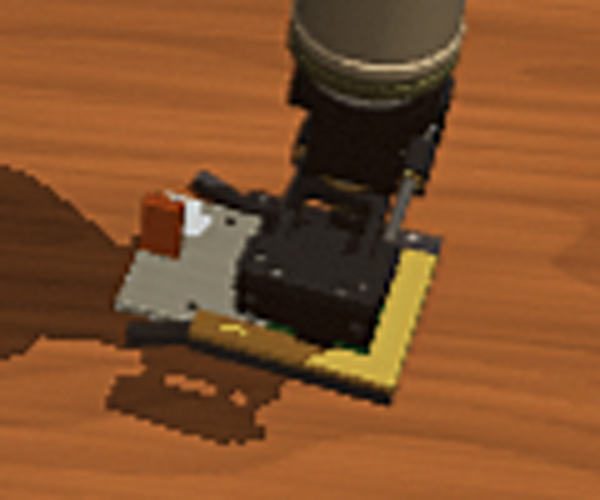

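The wrist view shows the block's front face meeting the end stop and its right side on the side stop. I'll do a quick check of the pallet from the scene camera, and see whether the force stays steady.

Call:
{"method": "step_arm", "body": {
  "targets": [
    [0, 0, 0, 0],
    [0, 0, 0, 0],
    [0, 0, 0, 0],
    [0, 0, 0, 0],
    [0, 0, 0, 0],
    [0, 0, 0, 0],
    [0, 0, 0, 0],
    [0, 0, 0, 0],
    [0, 0, 0, 0],
    [0, 0, 0, 0]
  ]
}}

```text
time: 19.27
ee_pos: [0.5454, 0.1825, 0.022]
tcp_rot: [[0.224, 0.975, -0.005], [0.975, -0.224, -0.003], [-0.004, -0.004, -1.0]]
force: [-12.3, -5.7, 18.1]
gripper_width: 0.0499
```

```bash
python3 - <<'E'
from dk import *
c=cam('scene'); o=get_obs()
w=lambda x,y,z: np.r_[(O+x*U+y*V)/1000,z/1000]
for n,P in [('fin top rear',w(-80,0,50)),('fin top front',w(-55,0,50)),('rear R',w(-80,-50,8)),('rear L',w(-80,50,8)),('sidestop nearouter',w(-30,-64,17)),('corner outer',w(92,-64,17))]:
    q=proj(c,P)[0]; print(n,'crop px',np.round((q-[260,140])*5))
E
python3 dk.py
```

```text
fin top rear crop px [141. 196.]
fin top front crop px [181. 207.]
rear R crop px [111. 301.]
rear L crop px [163. 192.]
sidestop nearouter crop px [185. 330.]
corner outer crop px [391. 388.]
19.2667 tcp dock (np.float64(41.9), np.float64(-21.3)) z 0.022037670295962805 yaw-77 0.05616661286332203 F dock -8.302595050721294 10.741501945803572 18.07462619318327 0.04988058859854268
```

View pics/t12.png

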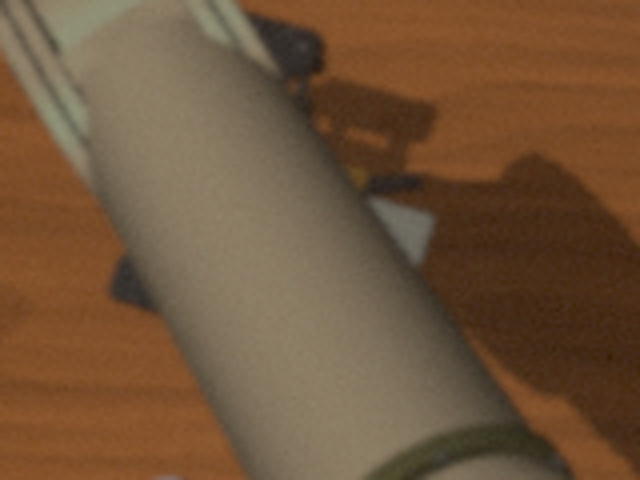

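The scene predictions match a home pallet within about 2 px. I'll firm up the grip, add a touch of push, and check it holds.

Call:
{"method": "step_arm", "body": {
  "targets": [
    [0, 0, 0, 0],
    [0, 0, 0, 0],
    [0.0005, 0, 0, 0],
    [0, 0, 0, 0],
    [0, 0, 0, 0],
    [0, 0, 0, 0],
    [0, 0, 0, 0],
    [0, 0, 0, 0],
    [0, 0, 0, 0],
    [0, 0, 0, 0],
    [0, 0, 0, 0],
    [0, 0, 0, 0]
  ],
  "grip_force": 35
}}

```text
time: 20.27
ee_pos: [0.5454, 0.1825, 0.022]
tcp_rot: [[0.224, 0.975, -0.005], [0.975, -0.224, -0.004], [-0.005, -0.004, -1.0]]
force: [-13.4, -7.2, 18.5]
gripper_width: 0.0498
```

```bash
python3 dk.py; python3 look.py w13; python3 - <<'E'
from h import *
for n in('w12','w13'):
    p=cv2.imread(f'pics/{n}.png'); f=np.load(f'pics/{n}.npz'); c=cam('wrist',(f['p'],f['R']))
    hsv=cv2.cvtColor(p,cv2.COLOR_BGR2HSV); m=cv2.inRange(hsv,(50,100,150),(75,255,255))
    # front top edge of block: first bright-green row per column
    xs=np.arange(216,303); ys=[np.argmax(m[:,x]>0) for x in xs]
    w=ray(c,np.c_[xs,ys],.044)[:,:2]; l=cv2.fitLine((w*1000).astype(np.float32),cv2.DIST_HUBER,0,.01,.01).ravel()
    from dk import dock
    print(n,'front edge ang',np.degrees(np.arctan2(l[1],l[0])),'pt dock',dock(l[2:]))
E
```

```text
20.2667 tcp dock (np.float64(42.0), np.float64(-21.3)) z 0.022015803787719695 yaw-77 0.050071172517647256 F dock -10.000270576432277 11.48611539178159 18.541916942712593 0.04983541882965172
20.2667 [0.5454 0.1825 0.022 ] 77.05007117251765 [  4.8  28.4 -34.2 101.1  18.8  56.6 -49.8]
w12 front edge ang -12.8638315 pt dock (np.float64(72.1), np.float64(-23.0))
w13 front edge ang -13.288609 pt dock (np.float64(72.2), np.float64(-17.6))
```

The front edge is at dock x = 72.2 (stop face at 72), square within 0.3°, with steady forces of 10 N and 11.5 N. Handing in.

```bash
python3 -c "
from bench import *
print(job_done())"
```

```text
the job is handed in; nothing more can be done
None
```

I slid the pallet into the dock by its orange fin until it hit the end wall. Then I pinched the block, moved it into the corner of the brass stops and handed in while still pressing it against both. `job_done()` gives no verdict, so the result rests on my own checks.

**Last checks, at about 20.3 s of the 64 s:**
- **Block position:** its front edge measured at dock x = 72.2 mm, with the stop face at 72, and square to within about 0.3°. The tool stood at dock (42.0, −21.3), where the block's target is (42, −21).
- **Push:** steady wrist force of about 10 N towards the end stop and 11.5 N towards the side stop, with about 18 N pressing down. The force on each stop was not measured separately, because friction on the pallet takes some of it.
- **Pallet:** it stopped hard against the wall at 13 N. Just after release its rear edge measured x = −79.3 mm, where home is −80. A last look from the scene camera agreed to within about 2 pixels.
- **Other objects:** I didn't re-measure the bur stand, gem box, jar or dish at the end. The arm's path stayed clear of them.

The top camera was blocked by the arm at the end, so it gave no independent check of the block. I had no direct view of the block's tilt, and judged it flat from the grip and the downward force.

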